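Clamp a display panel in the bonding jig and start the cycle

ROBOT

A 6-joint arm with a two-finger parallel gripper is mounted at the origin on the work surface. World frame = base frame: x ahead of the robot, y to its left, z up, the work surface at z = 0. Lengths are in m, angles in rad, forces in N, time in s.
With the tool pointing down it reaches from about 0.425 to 0.95 m from the base axis. Payload 3.5 kg.
Tool frame: the origin (TCP) lies midway between the tips of the shut fingers; the grasp point (between the pads) lies 19 mm behind it (ctrl.hold_point_z is the distance from the TCP to the grasp point, in m); z points along the fingers, y is the line along which they close (so a half turn about z gives the same grasp; the last joint's range is limited). The gripper opens to 85 mm and grips with 20 to 120 N. Pads are 22 mm wide; open, the fingers measure 114 mm over their backs; the gripper's body (76 mm by 85 mm) begins 54 mm behind the grasp point. The pads swing forward as they close: fully open they stand 13 mm farther back than shut.
Start: joints at [-0.15, 0.286, 1.577, -0, 1.279, -0.15], TCP at [0.675, 0, 0.231] pointing down, gripper open.
Joint ranges: [-2.77, 2.77], [-0.9, 2.22], [0.21, 2.48], [-1.53, 4.67], [0.24, 2.81], [-2.84, 2.84]. Speed limits (rad/s): [2.79, 2.79, 3.14, 3.14, 3.14, 3.14].

INTERFACE

Orientations are given as a unit quaternion [x, y, z, w].
In Python, from plant import readout, cams, sign_off, ctrl gives the robot as it stands. The module is installed in compiled form; this text tells all that it offers.
- The arm moves only by the tool step_arm, never from a script. Its argument "increments" is a list of rows, each a list of 2 entries, a list of its own where there are three numbers: the shift along the world's x, y, z in mm, then the turn, a rotation vector about the world's x, y, z in rad. In form: [[[x, y, z], [rx, ry, rz]], ...]. A call has 1 to 8 rows; each row shifts and turns the commanded pose from where the row before left it; what a row does not reach is not made up. A row lasts 1/12 s, in which the tool goes at most 41.7 mm and 7.16 degrees, less where a joint would pass 70% of its speed; a pose out of reach is approached as far as the arm can. A call is refused whole if a number of a shift passes 41.7 or a number of a turn 0.125, either way. A call with a gripper value outside its range is refused whole. "fingers" is the opening, from -1 (shut) to 1 (fully open), set as the call begins (left out, the last holds). The fingers move at their own pace and stop on an object; "grip_force" is the grip in N (left out, the last holds). Time passes only in rows, so rows that do not move let the fingers close. It gives the time, the measured TCP pose, the force, the opening and the grip force at its end, in the units of the state.
- readout.get_state(): the state, without advancing time (a new reading comes with each control period).
- cams.read_camera(name): name is "scene" or "side" or "wrist"; returns the picture (480x640x3 uint8, red, green, blue); there is no depth.
- cams.get_calibration(name): a dict with "fx", "fy", "cx", "cy" (pixels), "eye" and "rotation" of the camera in the world; the wrist camera has in their place "T_tool_cam" (4x4, takes a point from camera to tool coordinates, whose origin is the TCP and whose axes are the flange's). Camera axes: x right, y up, looking along -z (the intrinsics and any distortion apply to the point x, -y, -z); pixel columns grow to the right and rows downward; lengths in m; the calibration is good to about 2 mm. A picture is of the moment at which its call begins: read the wrist's pose just before it. get_calibration takes no time and is no camera call.
- sign_off(): hands the job in; it is judged then, once.
The state is a dict: "time": time; "qpos": joint angles; "dq": joint speeds; "joint_efforts": joint torques, N m; "eef_pos": TCP position; "tcp_rot": TCP orientation; "contact_force": force on the tool from outside, world axes, zero at the start; "wrist_torque": the same for the moment, N m; "opening": opening from 0.0 (shut) to 1.0 (fully open); "finger_force": force on a finger pad.
Only numpy, scipy, OpenCV 4.12 (cv2) and the standard library are available. Lean on these libraries where they do the work, as an engineer would, in place of code of your own. Each camera call takes 0.05 s, during which the arm holds its last target. There are 200 camera calls.

TASK

The display panel lies ready in the bonding jig under three raised hold-down arms. With the fingertips, gently push the arms fully down one at a time so that the glass is pressed flat from its centre, the middle arm first, then the left, then the right (as seen from the robot), and then press the start button, the larger one on the push-button station, and let it go. Use light touches only: do not touch the glass, press the small reset button, or pick up or disturb anything else.

Things in the scene. Friction and masses are not known exactly. Their poses are not given: they have to be found in the camera images.
- jig: bonding jig fixed to the bench: dark stage under an aluminium nest plate 190 (x) x 300 (y) mm, top 32 mm above the bench. Origin: centre of its underside. +x points away from the robot to the hinge rail, +y to the robot's left (turned up to 0.3 rad). Two micrometers stick out 132 mm from the centre on the near side, below the plate; 4 mm dowels round the panel stand 8 mm above the plate
- panel: display panel lying loose in the nest between dowels, 105 (x) x 190 (y) x 5 mm, bare glass on top, 37 mm above the bench. Origin: centre of its underside. Not to be touched by the robot
- hold_left (a joint): the left (jig y = +65 mm) hold-down arm: steel bar 72 x 16 x 8 mm, hinged at its far end, reaching towards the robot over the panel. Value in rad: 0 fully down (level, on its rubber stop); starts at 0.45 to 0.75; stays where left (hinge friction 0.13 N m). From 0.1 rad down its spring plunger presses the glass; about 5 N on the pad brings it home
- hold_left_pad (a point): centre of the top face of this arm's soft black rubber finger pad (26 x 22 x 8 mm, gives 1 mm per 2.5 N, at most 6 mm); 60 mm along the arm from the hinge axis, 14 mm above its centre line; 66 mm above the bench when fully down. Moves with the arm: follow its arc (sinking, it comes towards the robot); a push straight down on a steep arm may jam
- hold_left_hinge (a point): point on this arm's hinge axis (parallel to the jig's y), 66 mm beyond the jig's origin and 52 mm above the bench
- hold_middle (a joint): the middle (jig y = 0) hold-down arm: steel bar 72 x 16 x 8 mm, hinged at its far end, reaching towards the robot over the panel. Value in rad: 0 fully down (level, on its rubber stop); starts at 0.45 to 0.75; stays where left (hinge friction 0.13 N m). From 0.1 rad down its spring plunger presses the glass; about 5 N on the pad brings it home
- hold_middle_pad (a point): centre of the top face of this arm's soft black rubber finger pad (26 x 22 x 8 mm, gives 1 mm per 2.5 N, at most 6 mm); 60 mm along the arm from the hinge axis, 14 mm above its centre line; 66 mm above the bench when fully down. Moves with the arm: follow its arc (sinking, it comes towards the robot); a push straight down on a steep arm may jam
- hold_middle_hinge (a point): point on this arm's hinge axis (parallel to the jig's y), 66 mm beyond the jig's origin and 52 mm above the bench
- hold_right (a joint): the right (jig y = -65 mm) hold-down arm: steel bar 72 x 16 x 8 mm, hinged at its far end, reaching towards the robot over the panel. Value in rad: 0 fully down (level, on its rubber stop); starts at 0.45 to 0.75; stays where left (hinge friction 0.13 N m). From 0.1 rad down its spring plunger presses the glass; about 5 N on the pad brings it home
- hold_right_pad (a point): centre of the top face of this arm's soft black rubber finger pad (26 x 22 x 8 mm, gives 1 mm per 2.5 N, at most 6 mm); 60 mm along the arm from the hinge axis, 14 mm above its centre line; 66 mm above the bench when fully down. Moves with the arm: follow its arc (sinking, it comes towards the robot); a push straight down on a steep arm may jam
- hold_right_hinge (a point): point on this arm's hinge axis (parallel to the jig's y), 66 mm beyond the jig's origin and 52 mm above the bench
- station: push-button station, fixed to the bench left or right of the jig: grey box 125 (x) x 82 (y) x 47 mm with two round steel buttons on top, each standing in a dark collar. Origin: centre of its underside
- start (a joint): the start button, the larger one (diameter 32 mm), on the half of the station nearer the robot. Value in m: 0 out, 0.008 fully pressed straight down; springs back; 5 N presses it half way (enough), 8 N fully
- start_top (a point): centre of the start button's top face, 71 mm above the bench when out; moves with the button. Its collar is 12 mm below and 48 mm wide
- reset (a joint): the reset button, the smaller one (diameter 16 mm), 64 mm from the start button on the station's far half. Value in m: 0 out, 0.005 pressed. Not to be pressed
- tray: black divided parts tray 150 x 100 x 30 mm holding small display panels (loose). Origin: centre of its underside; leave it alone
- loupe: dark round loupe, diameter 32, height 36 mm, standing on the left end of the nest plate (loose). Origin: centre of its underside; leave it alone
- bottle: white plastic bottle, diameter 54, height 150 mm (loose). Origin: centre of its underside; leave it alone
- tape: roll of amber tape lying flat, diameter 84, height 19 mm (loose). Origin: centre of its underside; leave it alone
- screwdriver: screwdriver lying at the right side of the bench, 150 mm long (loose). Leave it alone
- brush: black brush lying at the left side of the bench, 150 mm long (loose). Leave it alone
- jar: small clear jar, diameter 48, height 55 mm, beyond the jig (loose). Origin: centre of its underside; leave it alone
There are look-alikes about, which are no part of the job. What is shaped like the station but blue is not meant.

How it is judged:
On the way, in this order (a step that is already met when the one before it is completed fails the run):
1. the middle hold-down arm is fully down (value of joint hold_middle below 0.08 rad), for 0.2 s.
2. the left hold-down arm is fully down (value of joint hold_left below 0.08 rad), for 0.2 s.
3. the right hold-down arm is fully down (value of joint hold_right below 0.08 rad), for 0.2 s.
4. the start button is pressed (over 3 mm) (value of joint start above 0.003 m), for 0.05 s.
At the end, for the whole second after the job is handed in: All three hold-down arms are down (within 0.08 rad of their stops), both buttons are out again, the panel lies at rest within 6 mm of where it started, and every other loose thing is within 15 mm of where it stood (value of joint each of hold_left, hold_middle, hold_right below 0.08 rad and value of joint each of start, reset below 0.0015 m and distance of panel from where it was at the start of the episode below 0.006 m and linear speed of panel below 0.01 m/s and distance of each of tray, loupe, bottle, tape, screwdriver, brush, jar from where it was at the start of the episode below 0.015 m); the robot touches nothing.
It fails at once if out of order: an outer arm lowered (below 0.3 rad) before the middle one is down, the right one before the left is down, or start pressed (over 2 mm) while an arm is up ((value of joint hold_middle above 0.12 rad and value of joint any of hold_left, hold_right below 0.3 rad) or (value of joint hold_left above 0.12 rad and value of joint hold_right below 0.3 rad) or (value of joint start above 0.002 m and value of joint any of hold_left, hold_middle, hold_right above 0.12 rad)).
It fails at once if the reset button is pressed (over 2 mm) (value of joint reset above 0.002 m).
It fails at once if the robot pushes the jig, an arm or the push-button station with more than 30 N (contact force between any of the fingers, the arm and jig above 30 N or contact force between any of the fingers, the arm and station above 30 N).
It fails at once if the robot touches the panel (over 0.5 N) (contact force between any of the fingers, the arm and panel above 0.5 N).
It fails at once if the panel is lifted or shifted by more than 6 mm, or another loose thing by more than 15 mm (distance of panel from where it was at the start of the episode above 0.006 m or distance of any of tray, loupe, bottle, tape, screwdriver, brush, jar from where it was at the start of the episode above 0.015 m).
It also fails if it takes over 51 s, if anything falls off the work surface, if the arm or the gripper's body presses on something with over 40 N, if the wrist force passes 120 N, or if a joint passes its speed limit or range.

## Working session

There is one attempt and no reset: what is moved stays moved. The work goes in short steps, Python scripts to look and compute and a tool call to move; the robot and the scene stay as the last step left them, time stands still between calls to the robot, and variables do not carry over. Pictures are saved under pics/ and viewed, at most 10 in all, crops included, and the job is handed in when it is done.

Besides the shell and the picture viewer there is one more tool, called after ">>>" by a JSON object that holds its "api" and its "payload". step_arm: Moves the arm, as the interface text tells. Its arguments: {"type":"object","properties":{"increments":{"type":"array","items":{"type":"array"}},"fingers":{"type":"number"},"grip_force":{"type":"number"}},"required":["increments"]}

```bash
mkdir -p pics; python3 - <<'E'
from plant import readout,cams,ctrl
import cv2,json,numpy as np
s=readout.get_state();print(s)
for n in("scene","side","wrist"):
    im=cams.read_camera(n);cv2.imwrite(f"pics/{n}0.png",im[:,:,::-1])
    print(n,{k:np.round(v,4).tolist() for k,v in cams.get_calibration(n).items()if not isinstance(v,str)})
E
```

```text
{'time': 0.0, 'qpos': array([-1.49990235e-01,  2.87193552e-01,  1.57818225e+00, -1.60194769e-05,
        1.27862977e+00, -1.49996149e-01]), 'dq': array([ 0.00119877, -0.00131827, -0.00034449,  0.00017116, -0.00122545,
        0.00048119]), 'joint_efforts': array([-1.79628755e-04, -4.05981302e+01, -2.92628127e+01, -1.54224781e-04,
        5.81841552e-03,  3.74769741e-06]), 'eef_pos': array([6.74332623e-01, 1.33173953e-04, 2.29925763e-01]), 'tcp_rot': array([ 0.70710254,  0.70711   , -0.00072221, -0.00096644]), 'contact_force': array([-0.22623564, -0.02578596,  0.7035808 ]), 'wrist_torque': array([ 0.0193538 , -0.02877595,  0.03982625]), 'finger_force': 0.0, 'opening': 0.9975998235356986}
scene {'fx': 547.5579, 'fy': 547.5579, 'cx': 315.9335, 'cy': 238.9096, 'eye': [1.5731, -0.4948, 1.1241], 'rotation': [0.3309, 0.2272, 0.5038, 0.7649]}
side {'fx': 488.202, 'fy': 488.202, 'cx': 311.6793, 'cy': 242.9814, 'eye': [-0.0661, -0.9686, 1.0261], 'rotation': [0.3896, -0.1142, -0.2646, 0.8747]}
wrist {'fx': 387.4543, 'fy': 387.4543, 'cx': 319.2389, 'cy': 239.5008, 'T_tool_cam': [[-0.0005, 0.9606, 0.278, 0.0696], [1.0, 0.0, 0.0017, 0.0011], [0.0016, 0.278, -0.9606, -0.1424], [0.0, 0.0, 0.0, 1.0]]}
```

View pics/scene0.png

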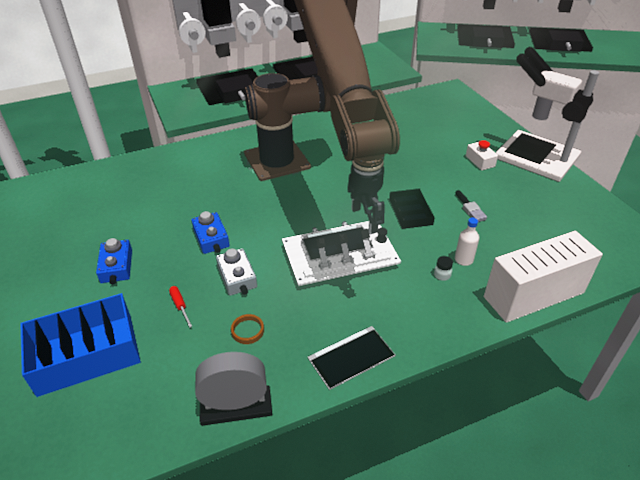

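View pics/side0.png

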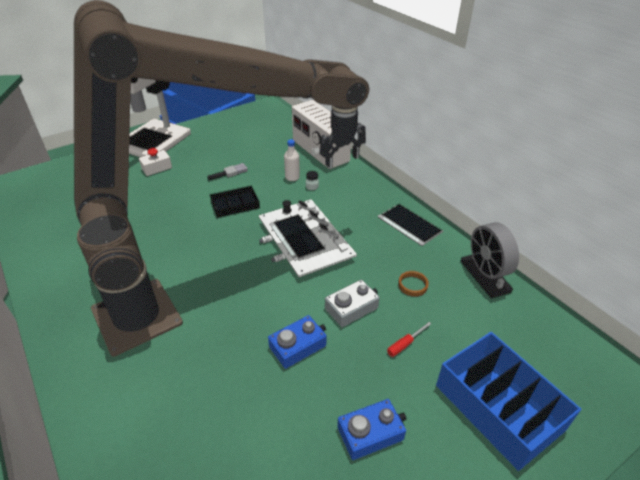

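View pics/wrist0.png

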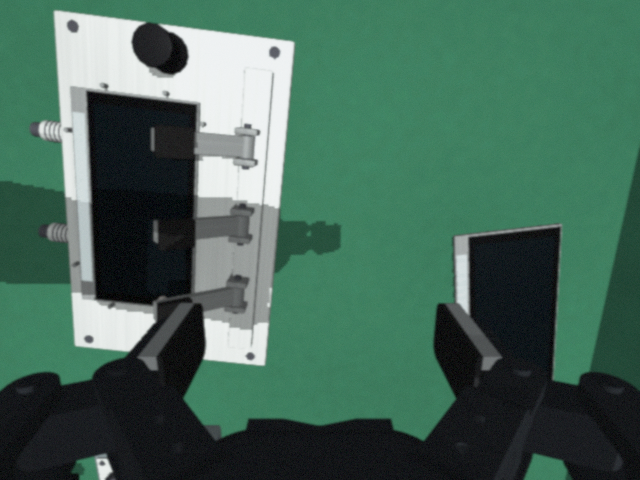

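The wrist view shows the jig at left, with plate corners near (54,11), (294,42), (265,365) and (75,346). The arms have pads near (170,140), (172,232) and (175,305). The grey station is at (236,268) in the scene view and (350,302) in the side view, with its start button at (232,255) and (343,298).

```bash
cat > h.py <<'E'
import numpy as np,cv2
from scipy.spatial.transform import Rotation as R
from plant import readout,cams
def cam(n,st=None):
    c=cams.get_calibration(n)
    if n=="wrist":
        T=np.eye(4);T[:3,:3]=R.from_quat(st["tcp_rot"]).as_matrix();T[:3,3]=st["eef_pos"]
        M=T@np.array(c["T_tool_cam"]);e,r=M[:3,3],M[:3,:3]
    else: e=np.array(c["eye"]);q=np.array(c["rotation"]);r=R.from_quat(q).as_matrix() if q.size==4 else q
    return c,e,r
def ray(C,p):
    c,e,r=C;d=r@np.array([(p[0]-c["cx"])/c["fx"],-(p[1]-c["cy"])/c["fy"],-1]);return e,d/np.linalg.norm(d)
def onz(C,p,z): e,d=ray(C,p);return e+d*(z-e[2])/d[2]
def onplane(C,p,q,n): e,d=ray(C,p);return e+d*((q-e)@n)/(d@n)
def tri(rs):
    A=[np.eye(3)-np.outer(d,d) for e,d in rs]
    x=np.linalg.solve(sum(A),sum(a@e for a,(e,d) in zip(A,rs)))
    return x,[np.linalg.norm(a@(x-e)) for a,(e,d) in zip(A,rs)]
def proj(C,X):
    c,e,r=C;v=r.T@(np.array(X)-e);return np.array([c["cx"]-c["fx"]*v[0]/v[2],c["cy"]+c["fy"]*v[1]/v[2]])
E
python3 - <<'E'
from h import *
np.set_printoptions(precision=4,suppress=True)
st=readout.get_state();W=cam("wrist",st);S=cam("scene");D=cam("side")
pw=[(54,11),(294,42),(265,365),(75,346)]
P=[onz(W,p,.032) for p in pw];print(np.array(P))
print("sizes",[np.linalg.norm(P[i]-P[i-1]) for i in range(4)])
c=np.mean(P,0);yv=(P[0]+P[1]-P[2]-P[3])/2;xv=(P[1]+P[2]-P[0]-P[3])/2
print("c",c,np.arctan2(yv[0],-yv[1]),np.arctan2(-yv[0],yv[1]),np.arctan2(xv[1],xv[0]))
print("start",tri([ray(S,(232,255)),ray(D,(343,298))]),"reset",tri([ray(S,(238,272)),ray(D,(363,289))]))
a=cv2.imread("pics/wrist0.png")[60:330,20:310];b=cv2.imread("pics/side0.png")[190:330,250:400];s=cv2.imread("pics/scene0.png")[215:300,205:405]
cv2.imwrite("pics/c1.png",cv2.resize(a,None,fx=2.2,fy=2.2,interpolation=2))
q=np.zeros((600,800,3),np.uint8);q[:340,:800]=cv2.resize(s,(800,340),interpolation=2);q[340:600,:279]=cv2.resize(b,(279,260),interpolation=2);b2=b[80:140,65:140];q[340:600,300:625]=cv2.resize(b2,(325,260),interpolation=2)
cv2.imwrite("pics/c2.png",q)
E
```

```text
[[ 0.4669  0.1574  0.032 ]
 [ 0.6546  0.1352  0.032 ]
 [ 0.6198 -0.1608  0.032 ]
 [ 0.4312 -0.1394  0.032 ]]
sizes [np.float64(0.2990127969282797), np.float64(0.18897629847954633), np.float64(0.29804233555609333), np.float64(0.18982314140170536)]
c [ 0.5431 -0.0019  0.032 ] 3.0231597709437557 -0.11843288264603762 -0.11543737213208766
start (array([ 0.469 , -0.2986,  0.0587]), [np.float64(0.0005759173577156105), np.float64(0.0005759173577157156)]) reset (array([ 0.5346, -0.301 ,  0.0549]), [np.float64(0.001464054854060946), np.float64(0.0014640548540609548)])
```

View pics/c1.png

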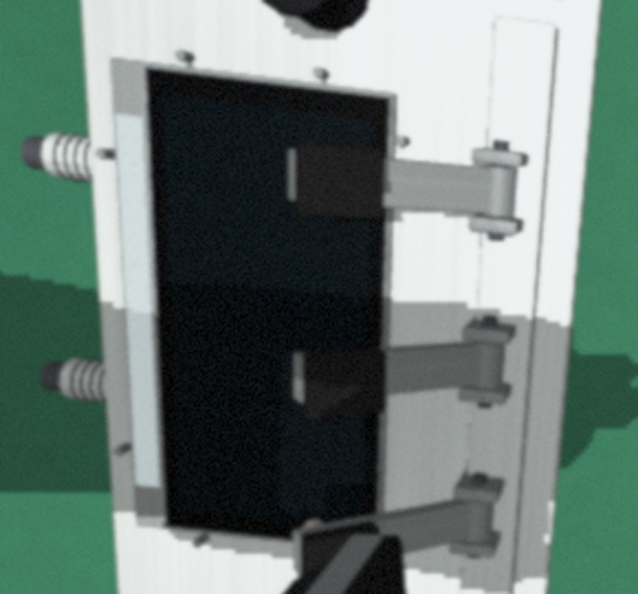

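View pics/c2.png

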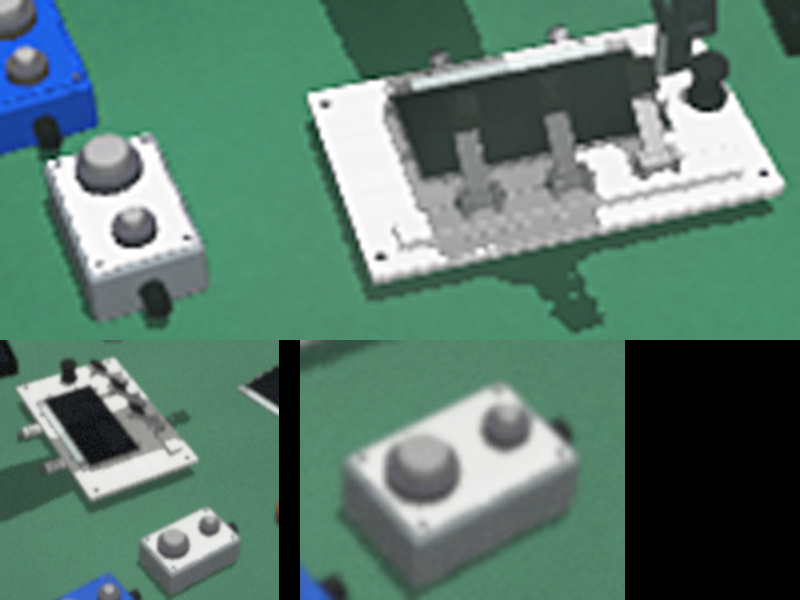

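The plate measures 190 x 299 mm, which agrees with the text. The jig centre is at (0.543, -0.002) with yaw about -0.117. In c1 the pads sit at mid x≈340 on rows 180, 380 and 560. c2 shows the grey station with its large start dome on the near half. I'll move to a second wrist view that also covers the station.

>>> {"api": "step_arm", "payload": {"increments": [[[-18.5,-25,17.5],[0,0,-0.117]],[[-18.5,-25,17.5],[0,0,0]],[[-18.5,-25,17.5],[0,0,0]],[[-18.5,-25,17.5],[0,0,0]],[[0,0,0],[0,0,0]],[[0,0,0],[0,0,0]]], "fingers": -1}}

```text
time: 0.65
eef_pos: [0.6009, -0.1012, 0.3028]
tcp_rot: [0.748, 0.664, 0.001, 0.001]
contact_force: [0.9, 0.5, -0.2]
opening: 0.142
finger_force: 0.0
```

```bash
python3 - <<'E'
from h import *
import json
st=readout.get_state();im=cams.read_camera("wrist");cv2.imwrite("pics/w1.png",im[:,:,::-1])
json.dump({k:np.array(st[k]).tolist() for k in("eef_pos","tcp_rot")},open("w1.json","w"));print(st["time"],st["eef_pos"],st["tcp_rot"],st["opening"],st["contact_force"])
E
```

```text
0.65 [ 0.60089549 -0.10118857  0.30284803] [0.74807278 0.66361512 0.00086087 0.00116309] 0.14236669300264473 [ 0.92977723  0.4909769  -0.24017522]
```

View pics/w1.png

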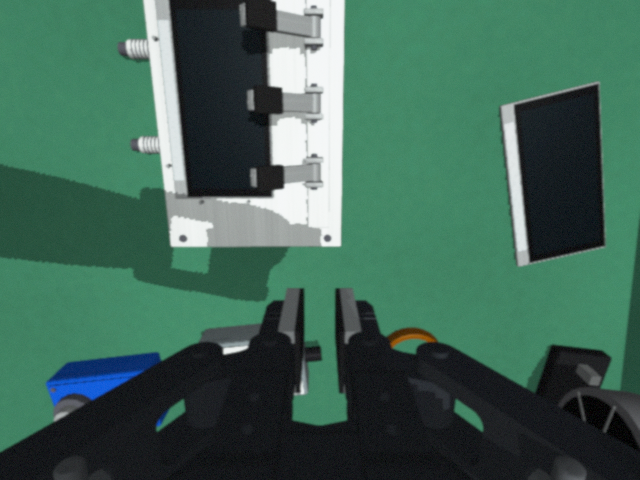

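```bash
cat >> h.py <<'E'
YAW=-.117;C0=np.array([.5431,-.0019,0]);RJ=R.from_euler("z",YAW).as_matrix()
def armpt(y,th,a=.060,h=.014):
    return C0+RJ@np.array([.066-(a*np.cos(th)-h*np.sin(th)),y,.052+a*np.sin(th)+h*np.cos(th)])
E
python3 - <<'E'
from h import *
import json
from scipy.optimize import least_squares
np.set_printoptions(precision=4,suppress=True)
W1=cam("wrist",json.load(open("w1.json")));S=cam("scene");D=cam("side")
P=[onz(W1,p,.032) for p in[(170,247),(341,247)]];print(P,np.linalg.norm(P[1]-P[0]),"pred",[C0+RJ@np.array([s*.095,-.15,.032]) for s in(-1,1)])
# hinge check + angle from near/far top edge mid of pads
for n,y,near,far,hg in[("L",.065,(247,16),(277,15),(314,27)),("M",0,(254,101),(283,99),(314,103)),("R",-.065,(257,178),(284,176),(314,171))]:
    hp=C0+RJ@np.array([.066,y,.052])
    f=lambda t:np.r_[proj(W1,armpt(y,t[0],.073))-near,proj(W1,armpt(y,t[0],.047))-far]
    r=least_squares(f,[.6]);print(n,"th",r.x,"res px",r.fun,"hinge proj",proj(W1,hp),hg,"pad",armpt(y,r.x[0]),"home",armpt(y,0))
# station from scene/side crops: start top, reset top
sc=lambda x,y:(205+x/4,215+y/4)
sd=lambda x,y:(315+(x-300)/4.333,270+(y-340)/4.333)
for n,a,b in[("start",sc(108,152),sd(423,452)),("reset",sc(133,218),sd(507,415)),("c1",sc(48,190),sd(348,462)),("c2",sc(148,137),sd(498,383))]: print(n,a,b,tri([ray(S,a),ray(D,b)]))
E
```

```text
[array([ 0.4298, -0.1397,  0.032 ]), array([ 0.6193, -0.1626,  0.032 ])] 0.1908746250436955 pred [array([ 0.4312, -0.1398,  0.032 ]), array([ 0.6199, -0.162 ,  0.032 ])]
L th [0.6045] res px [-0.5295 -4.7383 -1.1171  1.3771] hinge proj [314.0077  27.7857] (314, 27) pad [0.5751 0.0598 0.0976] home [0.5566 0.062  0.066 ]
M th [0.678] res px [ 0.9858 -1.7266 -1.432   1.5135] hinge proj [314.465  103.2058] (314, 103) pad [ 0.571  -0.0052  0.1005] home [ 0.5491 -0.0026  0.066 ]
R th [0.6593] res px [ 0.6255  0.8853 -1.0497  0.5615] hinge proj [314.8798 171.6181] (314, 171) pad [ 0.5625 -0.0696  0.0998] home [ 0.5415 -0.0672  0.066 ]
start (232.0, 253.0) (343.3867989845373, 295.8481421647819) (array([ 0.4698, -0.2982,  0.0667]), [np.float64(0.00016703628043462145), np.float64(0.00016703628043452732)])
reset (238.25, 269.5) (362.7729056081237, 287.3090237710593) (array([ 0.5335, -0.2997,  0.062 ]), [np.float64(0.0005791864360925817), np.float64(0.0005791864360925692)])
c1 (217.0, 262.5) (326.07777521347793, 298.15601200092317) (array([ 0.4408, -0.3097,  0.0477]), [np.float64(0.03799082209124013), np.float64(0.03799082209124009)])
c2 (242.0, 249.25) (360.69582275559657, 279.92384029540733) (array([ 0.518 , -0.2899,  0.1061]), [np.float64(0.013782428228188015), np.float64(0.01378242822818796)])
```

Everything is consistent: the hinges project within 1 px, the pads stand 98-100 mm up at about 0.60-0.68 rad, and start to reset is 64 mm. In w1 the pads are at (262,16), (269,100) and (270,177). Next I'll hover over the middle pad.

>>> {"api": "step_arm", "payload": {"increments": [[[-5,19,-35],[0,0,0]],[[-5,19,-35],[0,0,0]],[[-5,19,-35],[0,0,0]],[[-5,19,-35],[0,0,0]],[[-5,19,-33],[0,0,0]],[[0,0,0],[0,0,0]],[[0,0,0],[0,0,0]]], "fingers": -1}}

```text
time: 1.28
eef_pos: [0.5736, -0.0028, 0.1244]
tcp_rot: [0.746, 0.666, -0.002, -0.003]
contact_force: [0.2, -0.2, 0.9]
opening: 0.001
finger_force: 0.0
```

```bash
python3 - <<'E'
from h import *
np.set_printoptions(precision=1,suppress=True)
for n,y in(("L",.065),("M",0),("R",-.065)):
    print(n,[ (armpt(y,t)*1000).round(1).tolist() for t in(.7,.6,.5,.4,.3,.2,.1,0)])
E
```

```text
L [[579.6, 59.3, 101.4], [574.9, 59.8, 97.4], [570.6, 60.3, 93.1], [566.8, 60.8, 88.3], [563.4, 61.2, 83.1], [560.6, 61.5, 77.6], [558.3, 61.8, 71.9], [556.6, 62.0, 66.0]]
M [[572.0, -5.3, 101.4], [567.3, -4.7, 97.4], [563.0, -4.2, 93.1], [559.2, -3.8, 88.3], [555.8, -3.4, 83.1], [553.0, -3.1, 77.6], [550.7, -2.8, 71.9], [549.1, -2.6, 66.0]]
R [[564.4, -69.9, 101.4], [559.7, -69.3, 97.4], [555.4, -68.8, 93.1], [551.6, -68.3, 88.3], [548.2, -68.0, 83.1], [545.4, -67.6, 77.6], [543.2, -67.4, 71.9], [541.5, -67.2, 66.0]]
```

>>> {"api": "step_arm", "payload": {"increments": [[[0,-1,-8],[0,0,0]],[[0,-1,-7],[0,0,0]],[[0,0,-5],[0,0,0]],[[-2,0,-4],[0,0,0]],[[0,0,0],[0,0,0]]]}}

```text
time: 1.7
eef_pos: [0.5741, -0.0077, 0.1043]
tcp_rot: [0.748, 0.664, 0.0, 0.0]
contact_force: [0.4, -0.7, 1.4]
opening: -0.001
finger_force: 0.6
```

>>> {"api": "step_arm", "payload": {"increments": [[[-2,1,-2],[0,0,0]],[[-2,1,-2],[0,0,0]],[[-2,0,-2.5],[0,0,0]],[[-2,0,-2.5],[0,0,0]],[[-2,0,-2.5],[0,0,0]],[[0,0,0],[0,0,0]]]}}

```text
time: 2.2
eef_pos: [0.5629, -0.0046, 0.0921]
tcp_rot: [0.747, 0.665, -0.0, -0.001]
contact_force: [-1.1, 0.4, 3.1]
opening: 0.0
finger_force: 0.9
```

Contact is steady at about 3 N, so I'll follow the arc.

>>> {"api": "step_arm", "payload": {"increments": [[[-2,0.5,-2.5],[0,0,0]],[[-1.5,0,-2.5],[0,0,0]],[[-1.5,0,-2.5],[0,0,0]],[[-1.5,0,-2.5],[0,0,0]],[[-1.5,0.5,-2.5],[0,0,0]],[[-1,0,-2.5],[0,0,0]],[[0,0,0],[0,0,0]]]}}

```text
time: 2.78
eef_pos: [0.5544, -0.0037, 0.0769]
tcp_rot: [0.747, 0.665, -0.0, -0.001]
contact_force: [-1.2, 1.2, 1.7]
opening: -0.004
finger_force: 0.6
```

>>> {"api": "step_arm", "payload": {"increments": [[[-1,0,-2.5],[0,0,0]],[[-1,0,-2.5],[0,0,0]],[[-0.5,0,-2.5],[0,0,0]],[[-0.5,0,-2.5],[0,0,0]],[[0,0,-2],[0,0,0]],[[0,0,0],[0,0,0]]]}}

```text
time: 3.28
eef_pos: [0.5514, -0.0039, 0.0652]
tcp_rot: [0.747, 0.665, -0.001, -0.001]
contact_force: [-1.1, 0.7, 2.0]
opening: 0.0
finger_force: 1.1
```

>>> {"api": "step_arm", "payload": {"increments": [[[0,0,-1.5],[0,0,0]],[[0,0,-1.5],[0,0,0]],[[0,0,0],[0,0,0]],[[0,0,0],[0,0,0]]]}}

```text
time: 3.62
eef_pos: [0.5518, -0.004, 0.0634]
tcp_rot: [0.747, 0.665, -0.0, -0.0]
contact_force: [-4.1, 1.1, 6.1]
opening: -0.001
finger_force: 3.2
```

>>> {"api": "step_arm", "payload": {"increments": [[[-0.5,0,-1.5],[0,0,0]],[[-0.5,0,-1],[0,0,0]],[[0,0,0],[0,0,0]],[[0,0,0],[0,0,0]],[[0,0,0],[0,0,0]]]}}

```text
time: 4.03
eef_pos: [0.5518, -0.004, 0.062]
tcp_rot: [0.747, 0.665, 0.0, 0.0]
contact_force: [-3.8, 1.7, 10.0]
opening: -0.004
finger_force: 4.8
```

10 N at z 0.062 matches 4 mm of pad squeeze on the stop, so the middle arm is home. I'll lift off, check, and go above the left pad.

>>> {"api": "step_arm", "payload": {"increments": [[[0,0,5],[0,0,0]],[[0,0,25],[0,0,0]],[[0,0,35],[0,0,0]],[[8,20,10],[0,0,0]],[[8,22,0],[0,0,0]],[[9,21,0],[0,0,0]],[[0,0,0],[0,0,0]],[[0,0,0],[0,0,0]]]}}

```text
time: 4.7
eef_pos: [0.5761, 0.0595, 0.1349]
tcp_rot: [0.747, 0.665, -0.0, 0.0]
contact_force: [-0.1, -1.0, -0.5]
opening: 0.0
finger_force: 0.0
```

```bash
python3 - <<'E'
from h import *
import json
st=readout.get_state();im=cams.read_camera("wrist");b=cams.read_camera("side")[195:275,250:370]
q=np.zeros((600,800,3),np.uint8);q[:300,:400]=cv2.resize(im,(400,300));q[:440,400:]=cv2.resize(b,(400,267))[:,:,:].repeat(1,0)[:440] if 0 else 0
q[300:567,:400]=cv2.resize(b,(400,267),interpolation=2);q[:300,400:]=cv2.resize(im[120:480,160:640],(400,300))
cv2.imwrite("pics/w2.png",q[:,:,::-1])
W=cam("wrist",st);print(st["eef_pos"],[proj(W,armpt(0,t)).round() for t in(0,.3,.68)],[proj(W,armpt(0,t,.073)).round() for t in(0,.3,.68)])
E
```

```text
[0.57613987 0.0594966  0.13489226] [array([286., 353.]), array([295., 370.]), array([322., 389.])] [array([265., 353.]), array([273., 374.]), array([302., 400.])]
```

View pics/w2.png

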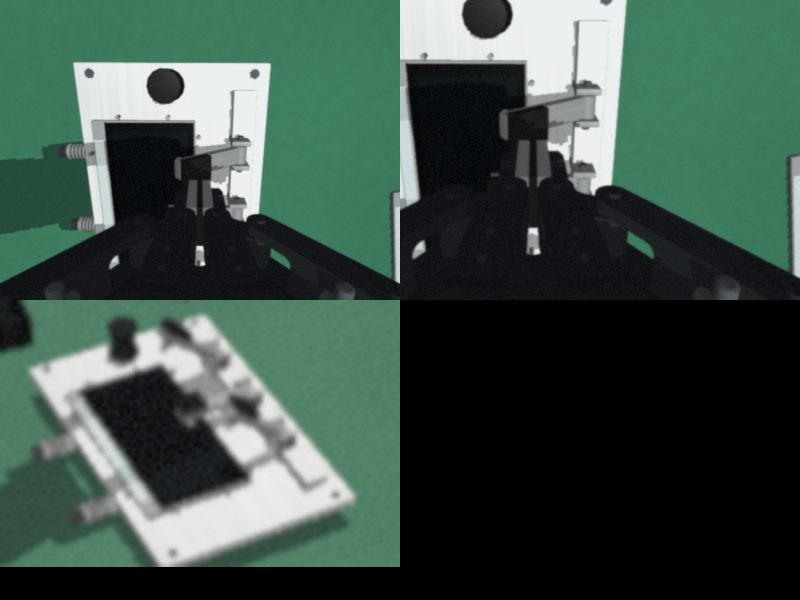

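The side view shows the middle arm lying level on the panel (pad near (190,400)). The wrist view shows the fingertips over the left pad, at about (200,165). Next is the left arm.

>>> {"api": "step_arm", "payload": {"increments": [[[1,0,-15],[0,0,0]],[[1,0,-13],[0,0,0]],[[0,0,-5],[0,0,0]],[[-2,0.5,-3],[0,0,0]],[[-2,0,-2.5],[0,0,0]],[[-2,0,-2.5],[0,0,0]],[[0,0,0],[0,0,0]]]}}

```text
time: 5.38
eef_pos: [0.5718, 0.0592, 0.0943]
tcp_rot: [0.747, 0.665, -0.0, 0.0]
contact_force: [0.6, -1.1, 0.6]
opening: -0.004
finger_force: 0.6
```

>>> {"api": "step_arm", "payload": {"increments": [[[-2,0.5,-2.5],[0,0,0]],[[-2,0,-2.5],[0,0,0]],[[-1.5,0,-2.5],[0,0,0]],[[-1.5,0.5,-2.5],[0,0,0]],[[-1,0,-2.5],[0,0,0]],[[-1,0,-2.5],[0,0,0]],[[-1,0,-2.5],[0,0,0]],[[0,0,0],[0,0,0]]]}}

```text
time: 6.05
eef_pos: [0.561, 0.0609, 0.0758]
tcp_rot: [0.747, 0.665, -0.001, -0.001]
contact_force: [-1.1, 0.5, 1.3]
opening: 0.0
finger_force: 0.6
```

>>> {"api": "step_arm", "payload": {"increments": [[[-1,0.5,-2.5],[0,0,0]],[[-0.5,0,-2.5],[0,0,0]],[[-0.5,0,-2.5],[0,0,0]],[[-0.5,0,-2.5],[0,0,0]],[[0,0,-2],[0,0,0]],[[0,0,-1.5],[0,0,0]],[[0,0,0],[0,0,0]]]}}

```text
time: 6.63
eef_pos: [0.5588, 0.0613, 0.0633]
tcp_rot: [0.747, 0.665, -0.001, -0.001]
contact_force: [-5.5, 1.3, 7.2]
opening: 0.001
finger_force: 3.3
```

>>> {"api": "step_arm", "payload": {"increments": [[[-0.5,0,-1.2],[0,0,0]],[[-0.5,0,-1],[0,0,0]],[[0,0,0],[0,0,0]],[[0,0,0],[0,0,0]],[[0,0,0],[0,0,0]]]}}

```text
time: 7.05
eef_pos: [0.5588, 0.0613, 0.0624]
tcp_rot: [0.747, 0.665, 0.0, -0.0]
contact_force: [-4.0, 0.8, 9.7]
opening: 0.002
finger_force: 4.4
```

>>> {"api": "step_arm", "payload": {"increments": [[[0,0,5],[0,0,0]],[[0,0,30],[0,0,0]],[[0,0,40],[0,0,0]],[[2,-32,0],[0,0,0]],[[2,-33,0],[0,0,0]],[[2,-33,0],[0,0,0]],[[0,-32,0],[0,0,0]],[[0,0,0],[0,0,0]]]}}

```text
time: 7.72
eef_pos: [0.5652, -0.0739, 0.1363]
tcp_rot: [0.749, 0.663, -0.0, 0.002]
contact_force: [-0.3, 0.7, 0.4]
opening: 0.002
finger_force: 0.0
```

```bash
python3 - <<'E'
from h import *
st=readout.get_state();im=cams.read_camera("wrist");cv2.imwrite("pics/w3.png",im[:,:,::-1])
W=cam("wrist",st);print(st["eef_pos"],[[proj(W,armpt(y,t,a)).round().tolist() for a in(.073,.047) for t in(0,.1,.3)] for y in(0,.065)],proj(W,armpt(-.065,.66)))
E
```

```text
[ 0.56520944 -0.07390923  0.13625126] [[[246.0, 129.0], [247.0, 129.0], [253.0, 129.0], [295.0, 129.0], [298.0, 129.0], [306.0, 129.0]], [[238.0, -12.0], [239.0, -17.0], [245.0, -29.0], [292.0, -12.0], [295.0, -16.0], [304.0, -22.0]]] [310.61874264 266.84522363]
```

View pics/w3.png

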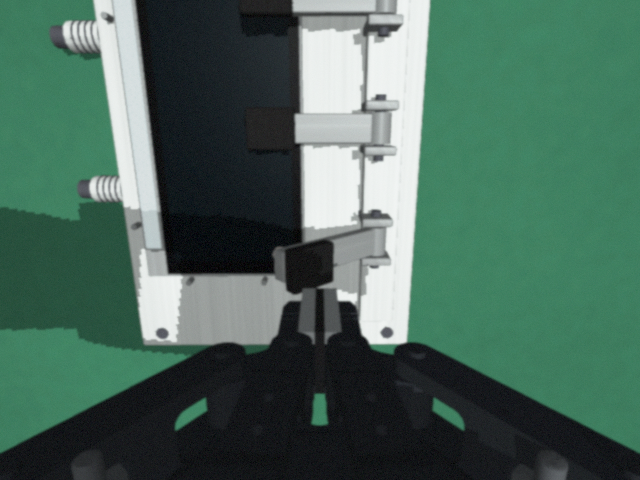

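The middle pad spans (246–295, 129) and the left pad starts at x≈240; both match the level prediction. The right pad is at (308,265), just ahead of the tips. Next is the right arm.

>>> {"api": "step_arm", "payload": {"increments": [[[0,0,-15],[0,0,0]],[[0,0,-12],[0,0,0]],[[0,0,-5],[0,0,0]],[[-1.5,0.5,-3],[0,0,0]],[[-2,0,-2.5],[0,0,0]],[[0,0,0],[0,0,0]]]}}

```text
time: 8.27
eef_pos: [0.5608, -0.0677, 0.0984]
tcp_rot: [0.747, 0.665, 0.0, -0.0]
contact_force: [0.7, 1.2, 1.4]
opening: 0.001
finger_force: 0.6
```

>>> {"api": "step_arm", "payload": {"increments": [[[-2,0,-2.5],[0,0,0]],[[-2,-0.5,-2.5],[0,0,0]],[[-2,0,-2.5],[0,0,0]],[[-1.5,0,-2.5],[0,0,0]],[[-1.5,0,-2.5],[0,0,0]],[[-1,0,-2.5],[0,0,0]],[[-1,0,-2.5],[0,0,0]],[[0,0,0],[0,0,0]]]}}

```text
time: 8.93
eef_pos: [0.5491, -0.069, 0.0802]
tcp_rot: [0.747, 0.665, -0.001, -0.001]
contact_force: [-0.8, 0.6, 1.0]
opening: -0.002
finger_force: 0.7
```

>>> {"api": "step_arm", "payload": {"increments": [[[-1,0.5,-2.5],[0,0,0]],[[-1,0,-2.5],[0,0,0]],[[-1,0.5,-2.5],[0,0,0]],[[-0.5,0,-2.5],[0,0,0]],[[-0.5,0,-2.5],[0,0,0]],[[0,0,-2],[0,0,0]],[[0,0,0],[0,0,0]]]}}

```text
time: 9.52
eef_pos: [0.5454, -0.0679, 0.0659]
tcp_rot: [0.747, 0.665, -0.0, -0.001]
contact_force: [-1.7, 0.3, 2.3]
opening: 0.003
finger_force: 0.9
```

>>> {"api": "step_arm", "payload": {"increments": [[[-0.5,0,-2],[0,0,0]],[[-0.5,0,-2],[0,0,0]],[[-0.5,0,-1.5],[0,0,0]],[[0,0,0],[0,0,0]],[[0,0,0],[0,0,0]],[[0,0,0],[0,0,0]]]}}

```text
time: 10.02
eef_pos: [0.5456, -0.0679, 0.0627]
tcp_rot: [0.747, 0.665, 0.001, 0.001]
contact_force: [-2.3, 0.3, 8.8]
opening: 0.004
finger_force: 4.1
```

>>> {"api": "step_arm", "payload": {"increments": [[[0,0,5],[0,0,0]],[[0,0,35],[0,0,0]],[[0,0,40],[0,0,0]],[[-15,-30,20],[0,0,0]],[[-15,-30,20],[0,0,0]],[[-15,-30,20],[0,0,0]],[[-15,-30,20],[0,0,0]],[[-15,-30,20],[0,0,0]]]}}

```text
time: 10.68
eef_pos: [0.4688, -0.2189, 0.2418]
tcp_rot: [0.747, 0.665, 0.0, 0.0]
contact_force: [0.8, -0.4, -0.0]
opening: 0.0
finger_force: 0.0
```

>>> {"api": "step_arm", "payload": {"increments": [[[0,-22,7],[0,0,0]],[[0,0,0],[0,0,0]],[[0,0,0],[0,0,0]]]}}

```text
time: 10.93
eef_pos: [0.4695, -0.2409, 0.2483]
tcp_rot: [0.748, 0.664, 0.0, 0.001]
contact_force: [0.3, 0.4, -0.2]
opening: -0.003
finger_force: 0.0
```

```bash
python3 - <<'E'
from h import *
st=readout.get_state();im=cams.read_camera("wrist");s=cams.read_camera("scene")[215:300,205:405];W=cam("wrist",st)
q=np.zeros((600,800,3),np.uint8);q[:340]=cv2.resize(s,(800,340),interpolation=2);q[340:,:347]=cv2.resize(im,(347,260));q[340:,360:360+347]=cv2.resize(im[140:340,190:457],(347,260),interpolation=2)
cv2.imwrite("pics/w4.png",q[:,:,::-1])
p0=proj(W,[.4698,-.2982,.071]);print(st["eef_pos"],p0,proj(W,[.5335,-.2997,.065]))
E
```

```text
[ 0.46952376 -0.24086601  0.24828124] [326.23567482 276.51819729] [397.10699893 267.63790627]
```

View pics/w4.png

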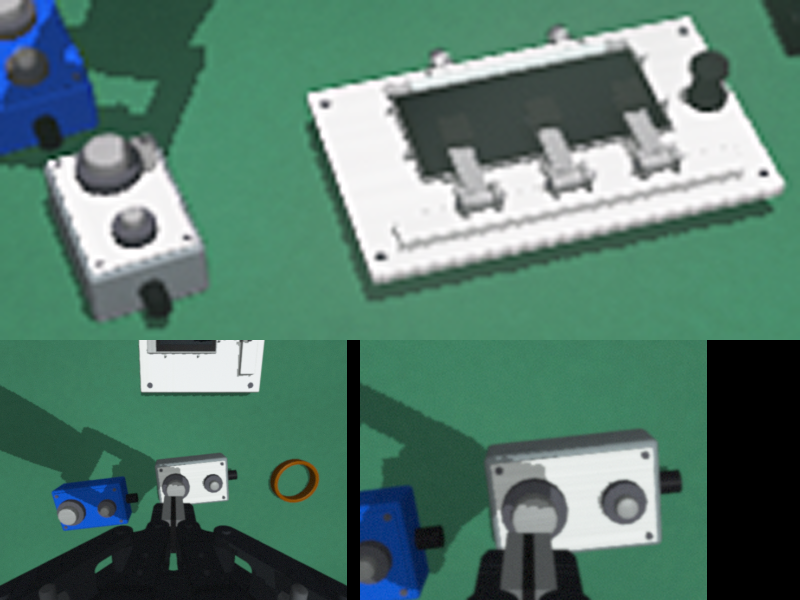

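All three arms now look alike and level (scene crop: 475, 565 and 650 at y≈160). The start button top at about (325,275) agrees with the predicted (326,276). I'll go above start and then press.

>>> {"api": "step_arm", "payload": {"increments": [[[0,-28,-30],[0,0,0]],[[0,-28,-30],[0,0,0]],[[0,0,-40],[0,0,0]],[[0,0,-40],[0,0,0]],[[0,0,-15],[0,0,0]],[[0,0,-8],[0,0,0]],[[0,0,-8],[0,0,0]],[[0,0,0],[0,0,0]]]}}

```text
time: 11.7
eef_pos: [0.4695, -0.2948, 0.076]
tcp_rot: [0.747, 0.665, -0.0, -0.001]
contact_force: [-0.7, -0.2, 0.1]
opening: -0.002
finger_force: 0.0
```

>>> {"api": "step_arm", "payload": {"increments": [[[0,-2,-3],[0,0,0]],[[0,0,-3],[0,0,0]],[[0,0,-2],[0,0,0]],[[0,0,-2],[0,0,0]],[[0,0,0],[0,0,0]],[[0,0,0],[0,0,0]]]}}

```text
time: 12.2
eef_pos: [0.4705, -0.2987, 0.0685]
tcp_rot: [0.747, 0.664, 0.0, 0.002]
contact_force: [0.5, -0.2, 3.9]
opening: -0.001
finger_force: 2.0
```

>>> {"api": "step_arm", "payload": {"increments": [[[0,0,-1.5],[0,0,0]],[[0,0,-1.5],[0,0,0]],[[0,0,0],[0,0,0]],[[0,0,0],[0,0,0]],[[0,0,0],[0,0,0]]]}}

```text
time: 12.62
eef_pos: [0.4705, -0.2987, 0.0653]
tcp_rot: [0.747, 0.665, 0.0, 0.001]
contact_force: [2.5, 0.4, 6.7]
opening: 0.001
finger_force: 3.1
```

The button is pressed about 5.7 mm at 6.7 N, so I'll release it and retreat.

>>> {"api": "step_arm", "payload": {"increments": [[[0,0,5],[0,0,0]],[[0,0,10],[0,0,0]],[[0,0,35],[0,0,0]],[[0,0,40],[0,0,0]],[[0,0,40],[0,0,0]],[[0,0,0],[0,0,0]],[[0,0,0],[0,0,0]],[[0,0,0],[0,0,0]]]}}

```text
time: 13.28
eef_pos: [0.4686, -0.2973, 0.1934]
tcp_rot: [0.747, 0.665, -0.0, -0.001]
contact_force: [-1.0, 0.5, -0.3]
opening: 0.001
finger_force: 0.0
```

```bash
python3 - <<'E'
from plant import readout,sign_off
s=readout.get_state();print(s["time"],s["eef_pos"],s["contact_force"]);print(sign_off())
E
```

```text
13.2833 [ 0.4685911  -0.29728584  0.19336046] [-1.04783086  0.5328103  -0.30379422]
the job is handed in; nothing more can be done
None
```

I pushed the arms down in order (middle, left, right; the images show all three level), pressed the start button about 5.7 mm and released it, and handed the job in at 13.3 s; no verdict was returned.

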